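# Twist the reflector bowls off the shelf torches and nest them

### The arm

A 6-joint arm with a two-finger parallel gripper is mounted at the origin on the work surface. World frame = base frame: x ahead of the robot, y to its left, z up, the work surface at z = 0. Lengths are in m, angles in rad, forces in N, time in s.
With the tool pointing down it reaches from about 0.325 to 0.9 m from the base axis. Payload 6.1 kg.
Tool frame: the origin (TCP) lies at the centre of the arm's flange, where the gripper is bolted on; the fingertips stand 173 mm ahead of it and the grasp point (between the pads) lies 155 mm ahead of it (ctrl.hold_point_z is the distance from the TCP to the grasp point, in m); z points along the fingers, y is the line along which they close (so a half turn about z gives the same grasp; the last joint's range is limited). The gripper opens to 85 mm and grips with 20 to 120 N. Pads are 22 mm wide; open, the fingers measure 114 mm over their backs; the gripper's body (76 mm by 85 mm) begins 54 mm behind the grasp point. The pads swing forward as they close: fully open they stand 13 mm farther back than shut.
Start: joints at [1.105, 0.22, 1.526, -0, 1.395, -0.126], TCP at [0.208, 0.589, 0.405] pointing down, gripper open.
Joint ranges: [-2.98, 2.98], [-0.91, 2.08], [0.09, 2.57], [-1.24, 4.39], [0.2, 2.65], [-2.68, 2.68]. Speed limits (rad/s): [2.57, 2.57, 3.01, 3.14, 3.14, 3.14].

### API

Orientations are given as a unit quaternion [w, x, y, z].
In Python, from rig import readout, viewer, ctrl gives the robot as it stands.
- The arm moves only by the tool arm_command, never from a script. Its argument "targets" is a list of rows, each a list of 3 entries, a list of its own where there are three numbers: the shift along the tool's x, y, z in mm, then the turn about the tool's z in rad, then the finger opening in mm, from 0 to 85.4. A call has 1 to 20 rows; each row shifts and turns the commanded pose from where the row before left it, along the tool's axes as they then stand; what a row does not reach is not made up. A row lasts 1/8 s, in which the tool goes at most 62.5 mm and 10.7 degrees, less where a joint would pass 70% of its speed; a pose out of reach is approached as far as the arm can. A call with a gripper value outside its range is refused whole. The fingers move at their own pace and stop on an object; "force" is the grip in N (left out, the last holds). Time passes only in rows, so rows that do not move let the fingers close. It gives the time, the measured TCP pose, the force, the opening and the grip force at its end, in the units of the state.
- readout.observe(): the state, without advancing time (a new reading comes with each control period).
- viewer.get_image(name): name is "scene" or "top" or "wrist"; returns a dict with "frame" (480x640x3 uint8, red, green, blue), "z_map" (480x640 float32, m along the optical axis (not along the pixel's ray), 0 where there is no reading), "fx", "fy", "cx", "cy" (pixels), "rvec" (rotation vector, rad) and "tvec" (3), from world to camera coordinates, as OpenCV has them. Camera axes: x right, y down, z forward; pixel columns grow to the right and rows downward; lengths in m; the calibration is good to about 2 mm. A picture is of the moment at which its call begins.
- ctrl.close_job(): hands the job in; it is judged then, once.
The state is a dict: "time": time; "joint_pos": joint angles; "dq": joint speeds; "effort": joint torques, N m; "ee_pos": TCP position; "eef_rot": TCP orientation; "ft_force": force on the tool from outside, world axes, zero at the start; "torque": the same for the moment, N m; "finger_gap": finger opening in m; "finger_force": force on a finger pad.
Only numpy, scipy, OpenCV 4.12 (cv2) and the standard library are available. Lean on these libraries where they do the work, as an engineer would, in place of code of your own. Each camera call takes 0.05 s, during which the arm holds its last target. There are 200 camera calls.

### The job

The steel reflector bowls pushed onto the torches on the glass shelf are to go for polishing: work every one off its torch by twisting it to and fro while easing it up (a straight pull drags the torch out of its spring clip, and the torches must stay down in their clips), and stack them all on the cork mat in one upright pile, mouths up, each cupped fully home inside the one below. Leave the other things on the shelf where they are.

Things in the scene. Friction and masses are not known exactly. Their poses are not given: they have to be found in the camera images.
- bowl_a: one of four like steel reflector bowls (domes worn mouth up), Ø66, 45 mm tall, 90 g. Origin: centre of underside; z up out of the mouth. Foot ring Ø33, bore Ø24 right through, flat inside floor 16 mm up; flared dome; upright rim band Ø66, 36 to 45 mm up, to grip across. Nested, a foot stands on the floor of the bowl below: origins 16 mm apart. Some are absent (None)
- torch_a_top (a point): centre of the shoulder (bowl's foot rests on it) of a silver torch Ø39 upright in a fixed clip, 75 mm over the glass. Its Ø20 neck, 36 mm tall, grips the bore for 22 mm with sprung rubber. Straight pull: about 50 N. While turning either way it drops to 50 N x rise / total slide in the bore (radius 12 mm): 10 N at 2.5 mm rise per rad. Turning: 0.6 N m
- torch_a (a joint): how far torch a has been drawn up out of its spring clip (m): 0 = fully down; it slides up when pulled with more than about 16 N and stays where left
- bowl_b: a steel reflector bowl, alike in all to bowl_a
- torch_b_top (a point): centre of the shoulder of the torch in spring clip b, as for torch_a_top
- torch_b (a joint): how far torch b has been drawn up out of its spring clip (m): 0 = fully down; it slides up when pulled with more than about 16 N and stays where left
- bowl_c: a steel reflector bowl, alike in all to bowl_a
- torch_c_top (a point): centre of the shoulder of the torch in spring clip c, as for torch_a_top
- torch_c (a joint): how far torch c has been drawn up out of its spring clip (m): 0 = fully down; it slides up when pulled with more than about 16 N and stays where left
- bowl_d: a steel reflector bowl, alike in all to bowl_a
- torch_d_top (a point): centre of the shoulder of the torch in spring clip d, as for torch_a_top
- torch_d (a joint): how far torch d has been drawn up out of its spring clip (m): 0 = fully down; it slides up when pulled with more than about 16 N and stays where left
- mat: loose round cork mat lying on the glass, Ø140 mm, 10 mm thick, 300 g; origin: centre of its underside, its top is 10 mm higher. The stack goes on it
- bell: small steel hand bell standing on the shelf, Ø64 mm, 90 mm tall; origin: centre of its underside. Leave alone
- trinket_box: white ceramic trinket box 84 x 64 x 62 mm; origin: centre of its underside. Leave alone
- comb: orange plastic comb 150 x 32 x 6 mm lying flat; origin: under its middle, x along it. Leave alone
- spectacle_case: black spectacle case 150 x 60 x 42 mm; origin: centre of its underside, x along it. Leave alone
- balm_tin: flat round aluminium tin Ø66 mm, 24 mm tall (no bowl: solid and low); origin: centre of its underside. Leave alone

How it is judged:
By the outcome, as a careful person would: the job done as asked, in the order asked, and still so for the second after the job is handed in, with the robot touching nothing.
Of bowl_a, bowl_b, bowl_c, bowl_d only 3 to 4 are there at a start; the rules pass over those that are not, and their reading is None.
At some moment in a run one of mat may be knocked a few centimetres aside while the robot is not near it.
Once in a run the grip may slacken for a moment while it holds something.
It also fails if it takes over 210 s, if anything falls off the work surface, if the arm or the gripper's body presses on something with over 40 N, if the wrist force passes 120 N, or if a joint passes its speed limit or range.

## Working session

There is one attempt and no reset: what is moved stays moved. The work goes in short steps, Python scripts to look and compute and a tool call to move; the robot and the scene stay as the last step left them, time stands still between calls to the robot, and variables do not carry over. Pictures are saved under pics/ and viewed, at most 14 in all, crops included, and the job is handed in when it is done.

Besides the shell and the picture viewer there is one more tool, called after "Emit:" as a command line: name --argument value ..., lists and objects as JSON in quotes. arm_command: Moves the arm, as the interface text tells. Its arguments: {"type":"object","properties":{"targets":{"type":"array"},"force":{"type":"number"}},"required":["targets"]}

```bash
mkdir -p pics; ls
cat > h.py <<'E'
import numpy as np, cv2
from rig import readout, viewer, ctrl
def img(n,save=None):
    d=viewer.get_image(n)
    if save: cv2.imwrite('pics/'+save,cv2.cvtColor(d['frame'],cv2.COLOR_RGB2BGR))
    return d
def cloud(d):
    z=d['z_map'];v,u=np.mgrid[:480,:640]
    P=np.stack([(u-d['cx'])/d['fx']*z,(v-d['cy'])/d['fy']*z,z],-1)
    R=cv2.Rodrigues(np.array(d['rvec'],float))[0]
    W=(P-np.array(d['tvec']).ravel())@R
    W[z==0]=np.nan
    return W
def onplane(d,u,v,z0):
    R=cv2.Rodrigues(np.array(d['rvec'],float))[0];t=np.array(d['tvec']).ravel()
    c=-R.T@t;r=R.T@np.array([(u-d['cx'])/d['fx'],(v-d['cy'])/d['fy'],1]);return c+r*(z0-c[2])/r[2]
E
python3 - <<'E'
from h import *
for n in('scene','top'):
    d=img(n,n+'0.png'); print(n,d['fx'],np.array(d['rvec']).ravel(),np.array(d['tvec']).ravel())
o=readout.observe()
print(o)
E
```

```text
pics
scene 464.5442764647117 [ 2.16324148  1.39471872 -0.44213626] [-0.23650526 -0.34267339  1.36423773]
top 594.2227766542157 [ 2.20715775 -2.14237549  0.10786313] [-0.00304822  0.58486895  1.39146033]
{'time': 0.1, 'joint_pos': array([ 1.10486555e+00,  2.21161362e-01,  1.52749055e+00, -1.71807791e-05,
        1.39470942e+00, -1.26100791e-01]), 'dq': array([-1.80440043e-03, -1.71381021e-03, -3.99784185e-03,  1.19407877e-03,
       -3.57308029e-04,  9.63701787e-05]), 'effort': array([ 3.93012160e-04, -4.98241997e+01, -3.90546012e+01, -1.24041853e-04,
        5.62027650e-03,  1.25918800e-05]), 'ee_pos': array([0.20822685, 0.58903786, 0.40370289]), 'eef_rot': array([-2.49883877e-04,  1.69097011e-01,  9.85599015e-01, -8.48343789e-04]), 'ft_force': array([ 0.0670987 , -0.5102104 , -0.72436143]), 'torque': array([0.06036806, 0.00112436, 0.02216422]), 'finger_force': 0.0, 'finger_gap': 0.0852403972044363}
```

View pics/top0.png

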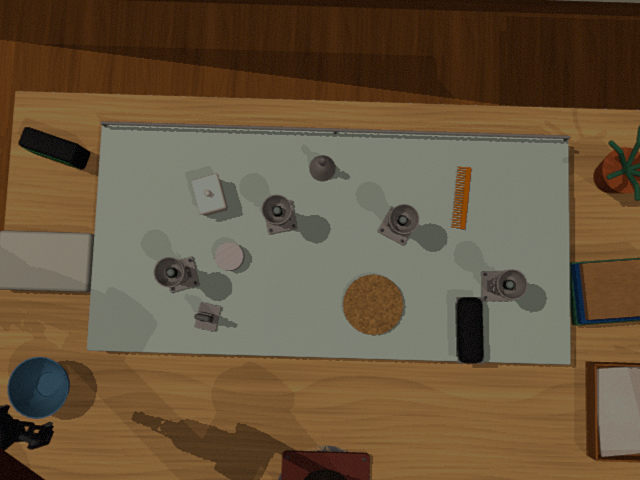

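View pics/scene0.png

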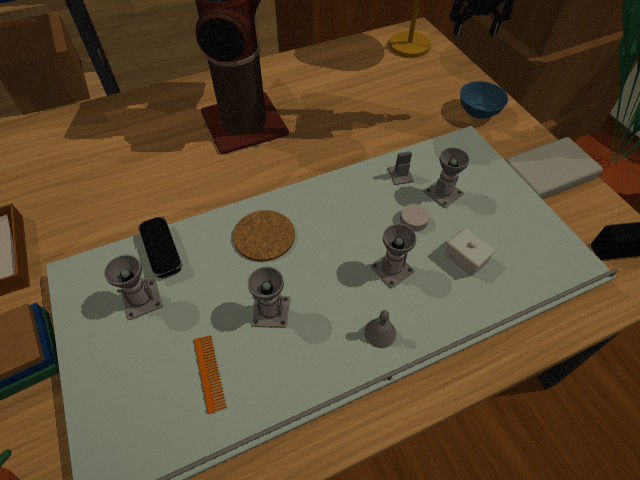

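The top view shows four bowls on torches at about (278,212), (402,220), (509,285) and (173,272). The mat is at (374,304).

```bash
cat >> h.py <<'E'
def circ(xy):
    A=np.c_[2*xy,np.ones(len(xy))];s=np.linalg.lstsq(A,(xy**2).sum(1),rcond=None)[0]
    return s[0],s[1],np.sqrt(s[2]+s[0]**2+s[1]**2)
E
python3 - <<'E'
from h import *
for n in('top','scene'):
    d=img(n);W=cloud(d)
    if n=='top':
        print('glass',[np.round(W[v,u],4) for u,v in((300,320),(450,150),(130,200),(540,340),(340,250))], 'wood',W[400,200])
        hsv=cv2.cvtColor(d['frame'],cv2.COLOR_RGB2HSV);g=np.nanmedian(W[240:280,300:340,2])
        c=[(278,212),(402,220),(509,285),(173,272)]; C=[W[v,u,:2] for u,v in c]
        m=W[270:340,340:410];k=(m[...,2]>g+.006)&(m[...,2]<g+.02)
        p=m[k][:,:2];print('mat',p.mean(0),p.min(0),p.max(0),np.median(m[k][:,2]))
    for c in C:
        k=(np.hypot(W[...,0]-c[0],W[...,1]-c[1])<.06)&(W[...,2]>g+.08)
        zs=W[k][:,2];zt=np.percentile(zs,97)
        # rim: outer boundary
        r=W[k&(W[...,2]>zt-.006)]
        h=cv2.minEnclosingCircle(r[:,:2].astype(np.float32))
        f=circ(r[:,:2]); 
        print(n,np.round(c,4),'ztop',round(zt-g,4),'fit',np.round(f,4),'encl',np.round(h[0],4),round(h[1],4),len(r))
E
```

```text
glass [array([0.4093, 0.069 , 0.0549]), array([ 0.8224, -0.2752,  0.0519]), array([0.6786, 0.4798, 0.0511]), array([ 0.3792, -0.4907,  0.0454]), array([ 0.575 , -0.0192,  0.0512])] wood [0.21250303 0.30157982 0.0015633 ]
mat [ 0.45065583 -0.09744318] [ 0.37313336 -0.18149588] [ 0.53144292 -0.02318292] 0.06083213922828614
top [0.6444 0.121 ] ztop 0.1222 fit [0.6487 0.1248 0.0316] encl [0.6489 0.1248] 0.0332 119
top [ 0.6346 -0.1491] ztop 0.1221 fit [ 0.6364 -0.1508  0.0315] encl [ 0.6369 -0.1506] 0.0334 114
top [ 0.5006 -0.3835] ztop 0.122 fit [ 0.5021 -0.3842  0.0314] encl [ 0.5019 -0.3841] 0.0336 131
top [0.5069 0.3415] ztop 0.1224 fit [0.5067 0.349  0.0315] encl [0.5064 0.3495] 0.0335 127
scene [0.6444 0.121 ] ztop 0.1208 fit [0.6481 0.1263 0.0315] encl [0.6469 0.1262] 0.0344 207
scene [ 0.6346 -0.1491] ztop 0.1205 fit [ 0.6356 -0.1494  0.0315] encl [ 0.6354 -0.1492] 0.034 209
scene [ 0.5006 -0.3835] ztop 0.12 fit [ 0.5011 -0.3824  0.0315] encl [ 0.5006 -0.3821] 0.0344 249
scene [0.5069 0.3415] ztop 0.121 fit [0.5059 0.3509 0.0316] encl [0.5053 0.3499] 0.0352 173
```

```bash
cat >> h.py <<'E'
B={'a':(.6485,.1255),'b':(.636,-.150),'c':(.5016,-.3835),'d':(.5063,.350)}
from scipy.spatial.transform import Rotation as Rot
def plan(x,y,z,q6=None):
    o=readout.observe();q=o['eef_rot'];R=Rot.from_quat([q[1],q[2],q[3],q[0]]).as_matrix();p=o['ee_pos']
    print('t',round(o['time'],2),'tcp',np.round(p,4),'q6',round(o['joint_pos'][5],3),'gap',round(o['finger_gap']*1e3,2),'ft',np.round(o['ft_force'],1),'tq',np.round(o['torque'],2),'tilt',np.round(R[:2,2],4))
    print(' shift tool mm',np.round(R.T@(np.array([x,y,z])-p)*1e3,1))
    if q6 is not None:
        yaw=np.arctan2(R[1,0],R[0,0]);w=np.arctan2(y,x)-q6+np.pi/2
        print(' turn',round(-((w-yaw+np.pi)%(2*np.pi)-np.pi),3))
E
python3 -c "
from h import *
print(ctrl.hold_point_z)
plan(*B['d'],.40,-1.4)"
```

```text
0.1547
t 0.2 tcp [0.2082 0.5891 0.404 ] q6 -0.126 gap 85.4 ft [-0.5  0.  -0.4] tq [-0.01 -0.03 -0.01] tilt [-0.0005 -0.0011]
 shift tool mm [-360.7 -126.1    4.1]
 turn -0.774
```

Emit:
arm_command --targets '[[[-36,-12.6,0],0,70],[[-36,-12.6,0],0,70],[[-36,-12.6,0],0,70],[[-36,-12.6,0],0,70],[[-36,-12.6,0],0,70],[[-36,-12.6,0],0,70],[[-36,-12.6,0],0,70],[[-36,-12.6,0],0,70],[[-36,-12.6,0],0,70],[[-36,-12.6,0],0,70],[[0,0,0],-0.155,70],[[0,0,0],-0.155,70],[[0,0,0],-0.155,70],[[0,0,0],-0.155,70],[[0,0,0],-0.155,70],[[0,0,0],0,70]]' --force 80

```text
time: 2.2
ee_pos: [0.5057, 0.3504, 0.4044]
eef_rot: [-0.0, -0.215, 0.977, -0.0]
ft_force: [-0.4, -0.1, -0.4]
finger_gap: 0.07
finger_force: 0.0
```

Run:
```python
from h import *
plan(*B['d'],.36,-1.4)
p=readout.observe()['ee_pos']
for n in('scene','top','wrist'):
    W=cloud(img(n,n+'1.png'))
    k=(np.hypot(W[...,0]-p[0],W[...,1]-p[1])<.08)&(W[...,2]>.185)&(W[...,2]<p[2])
    z=W[k][:,2]; print(n,k.sum(),len(z) and (p[2]-np.sort(z)[:8]))
    k&=W[...,2]<p[2]-.155
    print(np.round(W[k].min(0),3) if k.any() else 0, np.round(W[k].max(0),3) if k.any() else 0)
```

```text
t 2.2 tcp [0.5057 0.3504 0.4044] q6 -1.527 gap 70.03 ft [-0.4 -0.1 -0.4] tq [ 0.07 -0.03 -0.02] tilt [-0.0004 -0.0002]
 shift tool mm [-0.4 -0.7 44.4]
 turn -0.0
scene 2020 [0.16630566 0.16591817 0.16473553 0.16452862 0.16423887 0.16418853
 0.16412615 0.1639576 ]
[0.481 0.308 0.238] [0.532 0.395 0.249]
top 597 [0.1619779  0.15897781 0.1567389  0.15662282 0.15624349 0.15434452
 0.15294217 0.15277132]
[0.511 0.308 0.242] [0.517 0.314 0.248]
wrist 43028 [0.16642428 0.16632431 0.16624412 0.16603721 0.16600937 0.16598499
 0.16591722 0.16588564]
[0.476 0.304 0.238] [0.53  0.392 0.249]
```

View pics/wrist1.png

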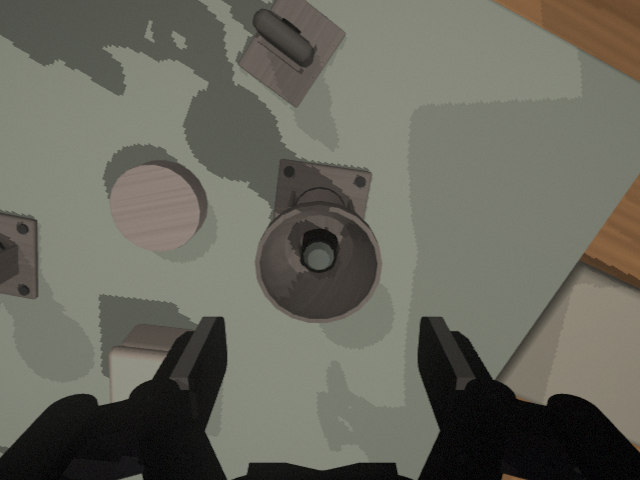

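The wrist view shows the bowl mouth centred at (319,262), below and midway between the fingers. I'll refine the rim centre from the wrist cloud.

```bash
cat >> h.py <<'E'
def rim(c,zlo=.155,zhi=.185,n='wrist',save=None):
    W=cloud(img(n,save));k=(np.hypot(W[...,0]-c[0],W[...,1]-c[1])<.045)&(W[...,2]>zlo)&(W[...,2]<zhi)
    P=W[k];zt=np.percentile(P[:,2],97);r=P[P[:,2]>zt-.005];f=circ(r[:,:2])
    print('rim',n,np.round(f,4),'ztop',round(zt,4),len(r));return f
E
python3 - <<'E'
from h import *
f=rim(B['d']);plan(f[0],f[1],.327)
E
```

```text
rim wrist [0.5045 0.3485 0.0314] ztop 0.1707 2423
t 2.4 tcp [0.5057 0.3505 0.4046] q6 -1.526 gap 69.98 ft [0.2 0.1 0.2] tq [ 0.02  0.   -0.01] tilt [-0.0001 -0.    ]
 shift tool mm [ 2.  -1.2 77.6]
```

Emit:
arm_command --targets '[[[0,0,5],0,85],[[0,0,10],0,85],[[0,0,10],0,85],[[0,0,10],0,85],[[0,0,12],0,85],[[0,0,11],0,85],[[0,0,10],0,85],[[0,0,9.5],0,85],[[0,0,0],0,70],[[0,0,0],0,60],[[0,0,0],0,55],[[0,0,0],0,55]]' --force 80

```text
time: 3.9
ee_pos: [0.5061, 0.3493, 0.328]
eef_rot: [-0.0, -0.216, 0.976, -0.002]
ft_force: [0.0, -6.5, 3.0]
finger_gap: 0.0636
finger_force: 88.6
```

Run:
```python
from h import *
plan(*B['d'],.327)
```

```text
t 3.9 tcp [0.5061 0.3493 0.328 ] q6 -1.528 gap 63.56 ft [ 0.  -6.5  3. ] tq [-1.25  0.12  0.09] tilt [ 0.0005 -0.0031]
 shift tool mm [-0.5  0.6  1. ]
```

Emit:
arm_command --targets '[[[0,-1.2,0],0,55],[[0,0,0],0.1,55],[[0,0,-0.2],0.17,55],[[0,0,-0.3],0.17,55],[[0,0,-0.3],0.17,55],[[0,0,-0.3],0.17,55],[[0,0,-0.3],0.17,55],[[0,0,-0.3],0.17,55],[[0,0,-0.3],0.17,55],[[0,0,-0.3],0.17,55],[[0,0,0],0.1,55]]'

```text
time: 5.28
ee_pos: [0.5062, 0.3493, 0.3289]
eef_rot: [-0.0, 0.535, 0.845, -0.0]
ft_force: [4.3, -0.3, -4.6]
finger_gap: 0.0637
finger_force: 89.7
```

Run:
```python
from h import *
plan(*B['d'],.327)
```

```text
t 5.28 tcp [0.5062 0.3493 0.3289] q6 0.034 gap 63.69 ft [ 4.3 -0.3 -4.6] tq [ 0.04 -0.75  0.15] tilt [-0.0004 -0.0004]
 shift tool mm [0.5 0.4 1.9]
```

Emit:
arm_command --targets '[[[0,0,0],0.1,55],[[0,0,-0.3],0.17,55],[[0,0,-0.35],0.17,55],[[0,0,-0.35],0.17,55],[[0,0,-0.35],0.17,55],[[0,0,-0.35],0.17,55],[[0,0,-0.35],0.17,55],[[0,0,-0.35],0.17,55],[[0,0,-0.35],0.17,55],[[0,0,0],0.1,55],[[0,0,0],-0.1,55],[[0,0,0],-0.17,55],[[0,0,-0.35],-0.17,55],[[0,0,-0.35],-0.17,55],[[0,0,-0.35],-0.17,55],[[0,0,-0.35],-0.17,55],[[0,0,-0.35],-0.17,55],[[0,0,-0.35],-0.17,55],[[0,0,-0.35],-0.17,55],[[0,0,0],-0.1,55]]'

```text
time: 7.78
ee_pos: [0.5061, 0.3492, 0.3335]
eef_rot: [-0.0, 0.532, 0.847, -0.0]
ft_force: [3.6, -2.3, -8.0]
finger_gap: 0.0633
finger_force: 90.6
```

Run:
```python
from h import *
plan(*B['d'],.327)
```

```text
t 7.78 tcp [0.5061 0.3492 0.3335] q6 0.026 gap 63.25 ft [ 3.6 -2.3 -8. ] tq [-0.45 -0.44 -0.17] tilt [-0.0011 -0.0004]
 shift tool mm [0.6 0.5 6.5]
```

Emit:
arm_command --targets '[[[0,0,0],-0.12,55],[[0,0,-0.38],-0.17,55],[[0,0,-0.38],-0.17,55],[[0,0,-0.38],-0.17,55],[[0,0,-0.38],-0.17,55],[[0,0,-0.38],-0.17,55],[[0,0,-0.38],-0.17,55],[[0,0,-0.38],-0.17,55],[[0,0,0],-0.1,55],[[0,0,0],0.1,55],[[0,0,0],0.17,55],[[0,0,-0.38],0.17,55],[[0,0,-0.38],0.17,55],[[0,0,-0.38],0.17,55],[[0,0,-0.38],0.17,55],[[0,0,-0.38],0.17,55],[[0,0,-0.38],0.17,55],[[0,0,-0.38],0.17,55],[[0,0,-0.38],0.17,55],[[0,0,0],0.1,55]]'

```text
time: 10.28
ee_pos: [0.5064, 0.3493, 0.3391]
eef_rot: [0.0, 0.663, 0.749, -0.0]
ft_force: [3.0, 0.5, -7.8]
finger_gap: 0.0631
finger_force: 91.0
```

Emit:
arm_command --targets '[[[0,0,0],0.12,55],[[0,0,-0.38],0.17,55],[[0,0,-0.38],0.17,55],[[0,0,-0.38],0.17,55],[[0,0,-0.38],0.17,55],[[0,0,-0.38],0.17,55],[[0,0,-0.38],0.17,55],[[0,0,-0.38],0.17,55],[[0,0,0],0.1,55],[[0,0,0],-0.1,55],[[0,0,0],-0.17,55],[[0,0,-0.38],-0.17,55],[[0,0,-0.38],-0.17,55],[[0,0,-0.38],-0.17,55],[[0,0,-0.38],-0.17,55],[[0,0,-0.38],-0.17,55],[[0,0,-0.38],-0.17,55],[[0,0,-0.38],-0.17,55],[[0,0,-0.38],-0.17,55],[[0,0,0],-0.1,55]]'

```text
time: 12.78
ee_pos: [0.5063, 0.3493, 0.3457]
eef_rot: [-0.0, 0.532, 0.847, 0.0]
ft_force: [-0.5, 0.9, -1.1]
finger_gap: 0.0635
finger_force: 91.6
```

Run:
```python
from h import *
plan(*B['d'],.327)
```

```text
t 12.78 tcp [0.5063 0.3493 0.3457] q6 0.026 gap 63.5 ft [-0.5  0.9 -1.1] tq [ 0.12  0.16 -0.32] tilt [-0.0001  0.0002]
 shift tool mm [ 0.6  0.3 18.7]
```

Run:
```python
from h import *
rim(B['d'],.155,.21);rim(B['d'],.155,.21,'scene','s2.png')
im=cv2.imread('pics/s2.png')[100:260,360:520];cv2.imwrite('pics/s2c.png',cv2.resize(im,None,fx=3.5,fy=3.5))
```

```text
rim wrist [0.5009 0.3592 0.036 ] ztop 0.2065 2085
rim scene [0.5081 0.3497 0.0381] ztop 0.2055 56
```

View pics/s2c.png

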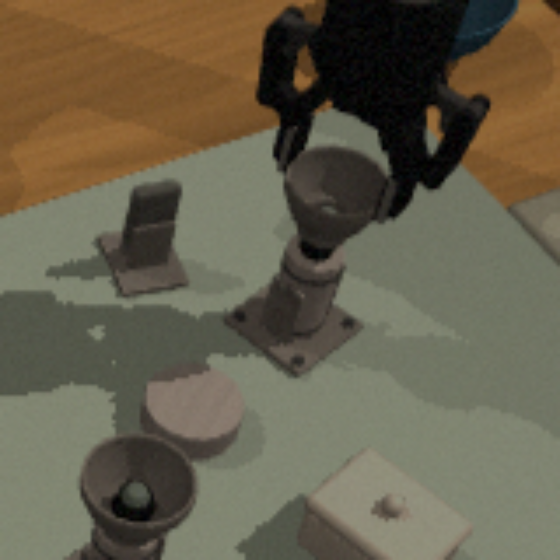

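The crop shows the bowl well up the neck with its torch still down in the clip. I'll keep twisting past 22 mm.

Emit:
arm_command --targets '[[[0,0,0],-0.12,55],[[0,0,-0.38],-0.17,55],[[0,0,-0.38],-0.17,55],[[0,0,-0.38],-0.17,55],[[0,0,-0.38],-0.17,55],[[0,0,-0.38],-0.17,55],[[0,0,-0.38],-0.17,55],[[0,0,-0.38],-0.17,55],[[0,0,0],-0.1,55],[[0,0,0],0.1,55],[[0,0,0],0.17,55],[[0,0,-0.38],0.17,55],[[0,0,-0.38],0.17,55],[[0,0,-0.38],0.17,55],[[0,0,-0.38],0.17,55],[[0,0,-0.38],0.17,55],[[0,0,-0.38],0.17,55],[[0,0,-0.38],0.17,55],[[0,0,-0.38],0.17,55],[[0,0,0],0.1,55]]'

```text
time: 15.38
ee_pos: [0.5064, 0.3496, 0.3523]
eef_rot: [0.0, 0.664, 0.748, 0.001]
ft_force: [0.5, -0.4, -0.4]
finger_gap: 0.0634
finger_force: 91.8
```

```bash
cat >> h.py <<'E'
def mat():
    for n in('top','scene'):
        d=img(n);W=cloud(d);h=cv2.cvtColor(d['frame'],cv2.COLOR_RGB2HSV)
        k=(abs(W[...,2]-.061)<.012)&(h[...,1]>90)&(h[...,0]>5)&(h[...,0]<25)&(W[...,0]>.3)&(W[...,0]<.62)&(abs(W[...,1]+.1)<.16)
        k=cv2.morphologyEx(k.astype(np.uint8),cv2.MORPH_OPEN,np.ones((5,5)))
        c=max(cv2.findContours(k,0,1)[0],key=cv2.contourArea);P=np.array([onplane(d,*p[0],.061) for p in cv2.convexHull(c)])
        e,r=cv2.minEnclosingCircle(P[:,:2].astype(np.float32)*1000);f=circ(P[:,:2])
        print('mat',n,np.round(e,1),round(r,1),'fit',np.round(f,4))
E
python3 - <<'E'
from h import *
plan(*B['d'],.41);mat()
E
```

```text
t 15.38 tcp [0.5064 0.3496 0.3523] q6 0.357 gap 63.45 ft [ 0.5 -0.4 -0.4] tq [-0.08 -0.09 -0.01] tilt [0.001  0.0006]
 shift tool mm [  0.5   0.  -57.7]
mat top [450.6 -98. ] 69.4 fit [ 0.4507 -0.0982  0.0691]
mat scene [452.3 -95.7] 71.9 fit [ 0.4524 -0.096   0.0708]
```

Emit:
arm_command --targets '[[[0,0,-20],0,55],[[0,0,-20],0,55],[[0,0,-10],0,55],[[0,0,0],0,55]]'

```text
time: 15.98
ee_pos: [0.5065, 0.3496, 0.4038]
eef_rot: [0.001, 0.661, 0.75, 0.002]
ft_force: [-0.9, -1.1, -1.6]
finger_gap: 0.0634
finger_force: 91.7
```

Run:
```python
from h import *
plan(.4515,-.097,.31)
```

```text
t 15.97 tcp [0.5065 0.3496 0.4038] q6 0.35 gap 63.41 ft [-0.9 -1.1 -1.6] tq [-0.02  0.    0.02] tilt [0.0029 0.0015]
 shift tool mm [-436.2 -111.1   93. ]
```

Emit:
arm_command --targets '[[[-15,-4,0],0,55],[[-30,-7.5,0],0,55],[[-35,-9,0],0,55],[[-35,-9,0],0,55],[[-35,-9,0],0,55],[[-35,-9,0],0,55],[[-35,-9,0],0,55],[[-35,-9,0],0,55],[[-35,-9,0],0,55],[[-35,-9,0],0,55],[[-35,-9,13],0,55],[[-35,-9,20],0,55],[[-25,-6,20],0,55],[[-16,-4,20],0,55],[[0,0,20],0,55],[[0,0,0],0,55],[[0,0,0],0,55]]'

```text
time: 18.1
ee_pos: [0.4502, -0.0973, 0.3091]
eef_rot: [0.0, 0.661, 0.75, -0.0]
ft_force: [0.0, 1.1, -0.8]
finger_gap: 0.0631
finger_force: 91.6
```

Run:
```python
from h import *
plan(.4515,-.097,.263); mat()
f=rim(readout.observe()['ee_pos'],.135,.175,'top')
rim(B['d'],.05,.18,'top')
W=cloud(img('top'));k=np.hypot(W[...,0]-.5063,W[...,1]-.35)<.025;print('torch d neck top z',np.nanpercentile(W[k][:,2],[90,95,98,100]))
```

```text
t 18.1 tcp [ 0.4502 -0.0973  0.3091] q6 -0.51 gap 63.1 ft [ 0.   1.1 -0.8] tq [-0.01  0.03  0.03] tilt [-0.     -0.0001]
 shift tool mm [ 0.1  1.3 46.1]
mat top [468.2 -48.5] 40.8 fit [ 0.4611 -0.0669  0.0405]
mat scene [453.  -96.3] 71.2 fit [ 0.4535 -0.0968  0.0698]Traceback (most recent call last):
  File "<stdin>", line 3, in <module>
  File "h.py", line 31, in rim
    P=W[k];zt=np.percentile(P[:,2],97);r=P[P[:,2]>zt-.005];f=circ(r[:,:2])
              ~~~~~~~~~~~~~^^^^^^^^^^^
    return _quantile_unchecked(
        a, q, axis, out, overwrite_input, method, keepdims, weights)
    return _ureduce(a,
                    func=_quantile_ureduce_func,
    ...<5 lines>...
                    overwrite_input=overwrite_input,
                    method=method)
    r = func(a, **kwargs)
    result = _quantile(arr,
                       quantiles=q,
    ...<2 lines>...
                       out=out,
                       weights=wgt)
    slices_having_nans = np.isnan(arr[-1, ...])
                                  ~~~^^^^^^^^^
IndexError: index -1 is out of bounds for axis 0 with size 0
```

Emit:
arm_command --targets '[[[0,1,12],0,55],[[0,0,12],0,55],[[0,0,10],0,55],[[0,0,5],0,55],[[0,0,3],0,55],[[0,0,2],0,55],[[0,0,1],0,55],[[0,0,0],0,55]]'

```text
time: 19.25
ee_pos: [0.4515, -0.0971, 0.264]
eef_rot: [0.0, 0.661, 0.75, 0.0]
ft_force: [0.4, 0.4, -0.4]
finger_gap: 0.0631
finger_force: 91.7
```

Emit:
arm_command --targets '[[[0,0,1],0,55],[[0,0,0.5],0,55],[[0,0,0],0,55]]'

```text
time: 19.62
ee_pos: [0.4516, -0.0971, 0.263]
eef_rot: [0.0, 0.661, 0.75, 0.0]
ft_force: [-2.6, 0.8, 5.2]
finger_gap: 0.0637
finger_force: 92.5
```

Emit:
arm_command --targets '[[[0,0,0],0,66],[[0,0,0],0,72],[[0,0,0],0,82],[[0,0,0],0,82],[[0,0,-5],0,82],[[0,0,-20],0,82],[[0,0,-40],0,82],[[0,0,-40],0,82],[[0,0,-40],0,82],[[0,0,0],0,82]]'

```text
time: 20.88
ee_pos: [0.4524, -0.0974, 0.4117]
eef_rot: [0.004, 0.661, 0.75, 0.001]
ft_force: [0.2, -0.2, 0.4]
finger_gap: 0.0817
finger_force: 0.0
```

Run:
```python
from h import *
plan(.636,-.150,.400,-1.3)
rim((.4516,-.097),.07,.13,'scene')
rim((.4516,-.097),.07,.13,'wrist')
mat()
W=cloud(img('top'));k=np.hypot(W[...,0]-.5063,W[...,1]-.35)<.025;print('torch d neck top z',np.nanpercentile(W[k][:,2],[90,95,98,100]))
```

```text
t 20.88 tcp [ 0.4524 -0.0974  0.4117] q6 -0.509 gap 81.69 ft [ 0.2 -0.2  0.4] tq [ 0.01  0.04 -0.04] tilt [ 0.0074 -0.003 ]
 shift tool mm [-75.2 175.5  13.2]
 turn -0.942
rim scene [ 0.451  -0.0948  0.0315] ztop 0.1066 145
rim wrist [ 0.4493 -0.0969  0.0314] ztop 0.1057 1399
mat top [466.1 -55.5] 48.1 fit [ 0.4583 -0.0753  0.0486]
mat scene [453.2 -96.4] 71.3 fit [ 0.4535 -0.0968  0.07  ]
torch d neck top z [0.1564015  0.1593643  0.16167135 0.16563865]
```

Emit:
arm_command --targets '[[[-6,14,0],0,85],[[-12,28,0],0,85],[[-14,33,0],0,85],[[-14,33,0],0,85],[[-14,33,0],0,85],[[-10,23.5,0],0,85],[[-5,11,0],0,85],[[0,0,0],-0.16,85],[[0,0,0],-0.16,85],[[0,0,0],-0.16,85],[[0,0,0],-0.16,85],[[0,0,0],-0.16,85],[[0,0,10],-0.16,85],[[0,0,20],0,85],[[0,0,20],0,85],[[0,0,15],0,85],[[0,0,0],0,85],[[0,0,0],0,85]]'

```text
time: 23.38
ee_pos: [0.6352, -0.1495, 0.3428]
eef_rot: [0.0, 0.24, 0.971, -0.0]
ft_force: [-0.8, -0.2, -0.5]
finger_gap: 0.0849
finger_force: 0.0
```

Run:
```python
from h import *
plan(.636,-.150,.328,-1.3)
```

```text
t 23.38 tcp [ 0.6352 -0.1495  0.3428] q6 -1.437 gap 84.92 ft [-0.8 -0.2 -0.5] tq [-0.03 -0.02 -0.05] tilt [ 0.0007 -0.0003]
 shift tool mm [-1.  -0.1 14.8]
 turn 0.017
```

Emit:
arm_command --targets '[[[-1,0,7],0,85],[[0,0,6],0,85],[[0,0,1.5],0,80],[[0,0,0],0,70],[[0,0,0],0,60],[[0,0,0],0,55],[[0,0,0],0,55]]' --force 80

```text
time: 24.25
ee_pos: [0.6354, -0.1508, 0.3292]
eef_rot: [-0.0, 0.24, 0.971, -0.001]
ft_force: [-6.0, -3.4, 6.3]
finger_gap: 0.0638
finger_force: 85.9
```

Run:
```python
from h import *
plan(.636,-.150,.328,-1.3)
```

```text
t 24.25 tcp [ 0.6354 -0.1508  0.3292] q6 -1.438 gap 63.83 ft [-6.  -3.4  6.3] tq [-0.59  1.07  0.04] tilt [-0.001  -0.0022]
 shift tool mm [-0.2  1.   1.2]
 turn 0.017
```

Emit:
arm_command --targets '[[[0.5,-1.1,0],0,55],[[0,0,0],0.1,55],[[0,0,-0.35],0.17,55],[[0,0,-0.38],0.17,55],[[0,0,-0.38],0.17,55],[[0,0,-0.38],0.17,55],[[0,0,-0.38],0.17,55],[[0,0,-0.38],0.17,55],[[0,0,-0.38],0.17,55],[[0,0,-0.38],0.17,55],[[0,0,-0.38],0.17,55],[[0,0,-0.38],0.17,55],[[0,0,-0.38],0.17,55],[[0,0,-0.38],0.17,55],[[0,0,-0.38],0.17,55],[[0,0,-0.38],0.17,55],[[0,0,-0.38],0.17,55],[[0,0,-0.38],0.17,55],[[0,0,0],0.1,55],[[0,0,0],0,55]]'

```text
time: 26.75
ee_pos: [0.6357, -0.1513, 0.3332]
eef_rot: [0.001, 0.991, -0.132, 0.002]
ft_force: [7.6, -3.7, -8.4]
finger_gap: 0.0636
finger_force: 90.1
```

Run:
```python
from h import *
plan(.636,-.150,.328,-1.3)
```

```text
t 26.75 tcp [ 0.6357 -0.1513  0.3332] q6 1.481 gap 63.62 ft [ 7.6 -3.7 -8.4] tq [-0.71 -1.29  0.05] tilt [ 0.0037 -0.0017]
 shift tool mm [-0.1 -1.3  5.2]
 turn -2.904
```

Emit:
arm_command --targets '[[[0.8,0.2,0],0,55],[[0,0,0],-0.1,55],[[0,0,-0.3],-0.17,55],[[0,0,-0.38],-0.17,55],[[0,0,-0.38],-0.17,55],[[0,0,-0.38],-0.17,55],[[0,0,-0.38],-0.17,55],[[0,0,-0.38],-0.17,55],[[0,0,-0.38],-0.17,55],[[0,0,-0.38],-0.17,55],[[0,0,-0.38],-0.17,55],[[0,0,-0.38],-0.17,55],[[0,0,-0.38],-0.17,55],[[0,0,-0.38],-0.17,55],[[0,0,-0.38],-0.17,55],[[0,0,-0.38],-0.17,55],[[0,0,-0.38],-0.17,55],[[0,0,-0.38],-0.17,55],[[0,0,0],-0.1,55],[[0,0,0],0,55]]'

```text
time: 29.25
ee_pos: [0.635, -0.151, 0.3378]
eef_rot: [-0.002, 0.24, 0.971, 0.0]
ft_force: [0.7, -1.3, -10.4]
finger_gap: 0.0634
finger_force: 90.4
```

Emit:
arm_command --targets '[[[0,0,0],0.1,55],[[0,0,-0.2],0.17,55],[[0,0,-0.38],0.17,55],[[0,0,-0.38],0.17,55],[[0,0,-0.38],0.17,55],[[0,0,-0.38],0.17,55],[[0,0,-0.38],0.17,55],[[0,0,-0.38],0.17,55],[[0,0,-0.38],0.17,55],[[0,0,-0.38],0.17,55],[[0,0,-0.38],0.17,55],[[0,0,-0.38],0.17,55],[[0,0,-0.38],0.17,55],[[0,0,-0.38],0.17,55],[[0,0,-0.38],0.17,55],[[0,0,-0.38],0.17,55],[[0,0,-0.38],0.17,55],[[0,0,0],0.1,55]]'

```text
time: 31.5
ee_pos: [0.6362, -0.1514, 0.346]
eef_rot: [0.001, 0.991, -0.134, 0.001]
ft_force: [4.8, -4.6, -6.3]
finger_gap: 0.0634
finger_force: 91.3
```

Emit:
arm_command --targets '[[[0,0,0],-0.1,55],[[0,0,-0.2],-0.17,55],[[0,0,-0.4],-0.17,55],[[0,0,-0.4],-0.17,55],[[0,0,-0.4],-0.17,55],[[0,0,-0.4],-0.17,55],[[0,0,-0.4],-0.17,55],[[0,0,-0.4],-0.17,55],[[0,0,-0.4],-0.17,55],[[0,0,-0.4],-0.17,55],[[0,0,-0.4],-0.17,55],[[0,0,-0.4],-0.17,55],[[0,0,-0.4],-0.17,55],[[0,0,-0.4],-0.17,55],[[0,0,-0.4],-0.17,55],[[0,0,-0.4],-0.17,55],[[0,0,-0.4],-0.17,55],[[0,0,0],-0.1,55]]'

```text
time: 33.75
ee_pos: [0.6356, -0.1512, 0.3529]
eef_rot: [0.0, 0.239, 0.971, -0.0]
ft_force: [-2.2, -0.4, 0.7]
finger_gap: 0.0634
finger_force: 92.0
```

```bash
cat >> h.py <<'E'
def chk(c):
    W=cloud(img('scene'));k=np.hypot(W[...,0]-c[0],W[...,1]-c[1])<.06;k&=(W[...,2]>.09)&(W[...,2]<.3)
    print('col z hist',np.histogram(W[k][:,2],bins=np.arange(.1,.22,.01)))
E
python3 - <<'E'
from h import *
plan(.636,-.150,.40,-1.3);f=rim(readout.observe()['ee_pos'],.16,.215,'wrist')
E
```

```text
t 33.75 tcp [ 0.6356 -0.1512  0.3529] q6 -1.441 gap 63.41 ft [-2.2 -0.4  0.7] tq [-0.29  0.39 -0.06] tilt [ 0.0007 -0.0009]
 shift tool mm [  0.2   1.3 -47.1]
 turn 0.019
rim wrist [ 0.6252 -0.146   0.0361] ztop 0.2118 1937
```

Emit:
arm_command --targets '[[[0,0,-0.3],0.17,55],[[0,0,-0.4],0.17,55],[[0,0,-0.4],0.17,55],[[0,0,-0.4],0.17,55],[[0,0,-0.4],0.17,55],[[0,0,-0.4],0.17,55],[[0,0,-2],0.1,55],[[0,0,-15],0,55],[[0,0,-20],0,55],[[0,0,-15],0,55],[[0,0,0],0,55]]'

```text
time: 35.17
ee_pos: [0.6361, -0.1512, 0.4093]
eef_rot: [0.002, 0.719, 0.695, 0.001]
ft_force: [-0.5, -0.3, -1.5]
finger_gap: 0.0639
finger_force: 91.8
```

Run:
```python
from h import *
plan(.451,-.0965,.32); rim((.4516,-.097),.07,.13,'scene');rim((.4516,-.097),.07,.13,'top');mat()
W=cloud(img('scene'));k=np.hypot(W[...,0]-.636,W[...,1]+.15)<.025;print('torch b top z',np.nanpercentile(W[k&(W[...,2]<.18)][:,2],[90,95,98,100]))
```

```text
t 35.17 tcp [ 0.6361 -0.1512  0.4093] q6 -0.32 gap 63.85 ft [-0.5 -0.3 -1.5] tq [0.   0.02 0.02] tilt [ 0.0046 -0.0016]
 shift tool mm [  48.5 -187.3   88.4]Traceback (most recent call last):
  File "<stdin>", line 2, in <module>
  File "h.py", line 31, in rim
    P=W[k];zt=np.percentile(P[:,2],97);r=P[P[:,2]>zt-.005];f=circ(r[:,:2])
              ~~~~~~~~~~~~~^^^^^^^^^^^
    return _quantile_unchecked(
        a, q, axis, out, overwrite_input, method, keepdims, weights)
    return _ureduce(a,
                    func=_quantile_ureduce_func,
    ...<5 lines>...
                    overwrite_input=overwrite_input,
                    method=method)
    r = func(a, **kwargs)
    result = _quantile(arr,
                       quantiles=q,
    ...<2 lines>...
                       out=out,
                       weights=wgt)
    slices_having_nans = np.isnan(arr[-1, ...])
                                  ~~~^^^^^^^^^
IndexError: index -1 is out of bounds for axis 0 with size 0
```

Run:
```python
from h import *
img('scene','s3.png')
```

```text
(no output)
```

View pics/s3.png

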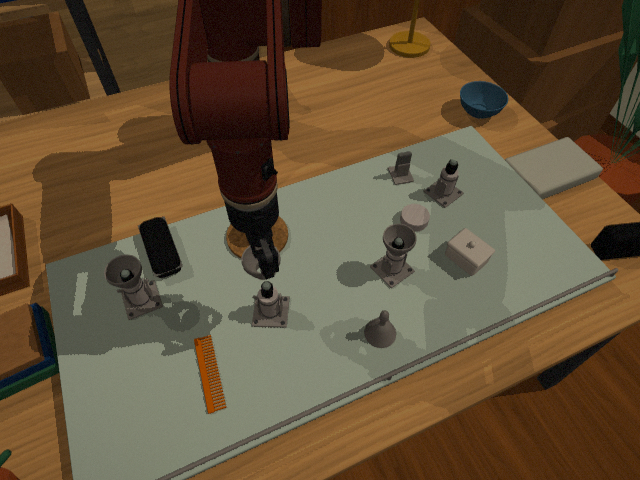

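The scene view shows torches b and d bare and down in their clips. The arm partly hides the mat, so I'll swing clear to look.

Emit:
arm_command --targets '[[[-18,-10,0],0,55],[[-35,-19,0],0,55],[[-40,-22,0],0,55],[[-40,-22,0],0,55],[[-40,-22,0],0,55],[[-30,-17,0],0,55],[[-16,-8,0],0,55],[[0,0,0],0,55]]'

```text
time: 36.28
ee_pos: [0.5074, -0.3668, 0.4057]
eef_rot: [-0.0, 0.72, 0.694, 0.0]
ft_force: [-0.2, -0.3, -1.8]
finger_gap: 0.0631
finger_force: 91.8
```

```bash
sed -i 's/    P=W\[k\];zt/    if k.sum()<20: print("norim",n);return\n    P=W[k];zt/' h.py
python3 - <<'E'
from h import *
mat()
for n in('scene','top'):
    f=rim((.455,-.1),.085,.13,n)
plan(.451,-.0965,.32)
E
```

```text
mat top [ 444.4 -111.8] 69.4 fit [ 0.4445 -0.1118  0.0689]
mat scene [ 447.5 -110.1] 71.0 fit [ 0.4478 -0.1105  0.0698]
rim scene [ 0.4449 -0.1083  0.0314] ztop 0.1069 137
rim top [ 0.4457 -0.1099  0.0314] ztop 0.1096 66
t 36.48 tcp [ 0.5089 -0.3647  0.4061] q6 -0.715 gap 63.47 ft [ 0.6 -0.2 -1. ] tq [-0.    0.    0.05] tilt [0.     0.0005]
 shift tool mm [266.2 -66.6  86.2]
```

Run:
```python
from h import *
plan(.4453,-.1105,.32)
```

```text
t 36.48 tcp [ 0.5089 -0.3647  0.4061] q6 -0.715 gap 63.47 ft [ 0.6 -0.2 -1. ] tq [-0.    0.    0.05] tilt [0.     0.0005]
 shift tool mm [252.  -71.8  86.2]
```

Emit:
arm_command --targets '[[[14,-4,0],0,55],[[28,-8,0],0,55],[[35,-10,0],0,55],[[35,-10,0],0,55],[[35,-10,0],0,55],[[35,-10,0],0,55],[[35,-10,10],0,55],[[23,-6.5,20],0,55],[[12,-3.3,20],0,55],[[0,0,20],0,55],[[0,0,16],0,55],[[0,0,0],0,55],[[0,0,0],0,55]]'

```text
time: 38.1
ee_pos: [0.4453, -0.1115, 0.3209]
eef_rot: [0.0, 0.719, 0.695, 0.0]
ft_force: [1.1, -0.6, -1.1]
finger_gap: 0.0636
finger_force: 91.8
```

Run:
```python
from h import *
plan(.4453,-.1105,.283);rim((.4453,-.1105),.085,.115,'scene','s4.png')
rim((.4453,-.1105),.14,.175,'scene')
```

```text
t 38.1 tcp [ 0.4453 -0.1115  0.3209] q6 -0.384 gap 63.63 ft [ 1.1 -0.6 -1.1] tq [ 0.09 -0.05 -0.04] tilt [ 0.0009 -0.0003]
 shift tool mm [ 1.  -0.1 37.9]
rim scene [ 0.4447 -0.1083  0.0315] ztop 0.1071 86
rim scene [ 0.4484 -0.1058  0.0396] ztop 0.1732 27
```

Emit:
arm_command --targets '[[[1,0,12],0,55],[[0,0,12],0,55],[[0,0,6],0,55],[[0,0,4],0,55],[[0,0,3],0,55],[[0,0,1.5],0,55],[[0,0,0],0,55]]'

```text
time: 39.08
ee_pos: [0.4451, -0.1105, 0.2818]
eef_rot: [0.0, 0.719, 0.695, 0.0]
ft_force: [-0.1, 0.2, -1.7]
finger_gap: 0.0635
finger_force: 91.8
```

Emit:
arm_command --targets '[[[0,0,1],0,55],[[0,0,0.5],0,55],[[0,0,0],0,55]]'

```text
time: 39.45
ee_pos: [0.4451, -0.1105, 0.2803]
eef_rot: [0.0, 0.719, 0.695, 0.0]
ft_force: [-0.5, 0.2, -0.4]
finger_gap: 0.0637
finger_force: 91.9
```

Emit:
arm_command --targets '[[[0,0,0.7],0,55],[[0,0,0.5],0,55],[[0,0,0],0,55]]'

```text
time: 39.83
ee_pos: [0.4452, -0.1106, 0.2802]
eef_rot: [0.0, 0.719, 0.695, -0.0]
ft_force: [-4.3, 2.4, 9.6]
finger_gap: 0.0636
finger_force: 93.0
```

Emit:
arm_command --targets '[[[0,0,-0.8],0,64],[[0,0,0],0,70],[[0,0,0],0,83],[[0,0,0],0,83],[[0,0,-5],0,83],[[0,0,-20],0,83],[[0,0,-40],0,83],[[0,0,-40],0,83],[[0,0,-20],0,83],[[0,0,0],0,83]]'

```text
time: 41.08
ee_pos: [0.4455, -0.1107, 0.407]
eef_rot: [0.002, 0.719, 0.695, 0.001]
ft_force: [-0.4, 0.1, -0.2]
finger_gap: 0.083
finger_force: 0.0
```

Run:
```python
from h import *
plan(.6485,.1255,.345,-1.35)
rim((.4453,-.1105),.10,.15,'wrist');rim((.4453,-.1105),.10,.15,'scene')
```

```text
t 41.08 tcp [ 0.4455 -0.1107  0.407 ] q6 -0.382 gap 82.96 ft [-0.4  0.1 -0.2] tq [-0.01 -0.02 -0.02] tilt [ 0.004  -0.0017]
 shift tool mm [243.1 194.6  62.4]
 turn -1.575
rim wrist [ 0.4431 -0.1114  0.0314] ztop 0.1219 1564
rim scene [ 0.4445 -0.109   0.0315] ztop 0.1222 160
```

Emit:
arm_command --targets '[[[15,12,0],0,85],[[30,24,0],0,85],[[38,30.5,0],0,85],[[38,30.5,0],0,85],[[38,30.5,0],0,85],[[38,30.5,0],0,85],[[30,24,0],0,85],[[16,12.6,0],0,85],[[0,0,0],-0.157,85],[[0,0,0],-0.157,85],[[0,0,0],-0.157,85],[[0,0,0],-0.157,85],[[0,0,0],-0.157,85],[[0,0,0],-0.157,85],[[0,0,0],-0.157,85],[[0,0,10],-0.157,85],[[0,0,20],-0.157,85],[[0,0,20],-0.157,85],[[0,0,10],0,85],[[0,0,0],0,85]]'

```text
time: 43.68
ee_pos: [0.6473, 0.1257, 0.3428]
eef_rot: [-0.002, 0.019, 1.0, -0.0]
ft_force: [-0.3, 0.2, -0.6]
finger_gap: 0.085
finger_force: 0.0
```

Run:
```python
from h import *
plan(.6485,.1255,.3285,-1.35);rim((.6485,.1255))
```

```text
t 43.67 tcp [0.6473 0.1257 0.3428] q6 -1.461 gap 84.98 ft [-0.3  0.2 -0.6] tq [ 0.01 -0.05 -0.04] tilt [-0.0035 -0.0003]
 shift tool mm [-1.3 -0.1 14.3]
 turn -0.008
rim wrist [0.6464 0.1246 0.032 ] ztop 0.171 4941
```

Emit:
arm_command --targets '[[[-1,0,7],0,85],[[0,0,5.5],0,85],[[0,0,1.5],0,80],[[0,0,0],0,70],[[0,0,0],0,60],[[0,0,0],0,55],[[0,0,0],0,55]]' --force 80

```text
time: 44.6
ee_pos: [0.6488, 0.1246, 0.3327]
eef_rot: [0.0, 0.018, 1.0, -0.001]
ft_force: [-4.4, -5.5, 7.8]
finger_gap: 0.0631
finger_force: 85.2
```

```bash
cat >> h.py <<'E'
def rel(k=5.5):
    o=readout.observe();q=o['eef_rot'];R=Rot.from_quat([q[1],q[2],q[3],q[0]]).as_matrix();print('relieve',np.round(R.T@o['ft_force']/k,1))
E
python3 - <<'E'
from h import *
plan(.6485,.1255,.3285,-1.35);rel()
E
```

```text
t 44.6 tcp [0.6488 0.1246 0.3327] q6 -1.464 gap 63.11 ft [-4.4 -5.5  7.8] tq [-1.06  0.79 -0.02] tilt [ 0.0004 -0.0025]
 shift tool mm [0.4 0.9 4.2]
 turn -0.006
relieve [ 0.8 -1.  -1.4]
```

Emit:
arm_command --targets '[[[0,0,0],0,72],[[0.6,-0.9,0],0,75],[[0,0,2],0,75],[[0,0,2.2],0,75],[[0,0,0],0,66],[[0,0,0],0,60],[[0,0,0],0,55],[[0,0,0],0,55]]'

```text
time: 45.6
ee_pos: [0.6481, 0.1244, 0.3273]
eef_rot: [-0.0, 0.017, 1.0, -0.001]
ft_force: [-3.6, -2.8, 5.8]
finger_gap: 0.0645
finger_force: 86.5
```

Run:
```python
from h import *
plan(.6485,.1255,.3285,-1.35);rel()
```

```text
t 45.6 tcp [0.6481 0.1244 0.3273] q6 -1.465 gap 64.49 ft [-3.6 -2.8  5.8] tq [-0.69  0.61  0.08] tilt [-0.0002 -0.001 ]
 shift tool mm [-0.3  1.1 -1.2]
 turn -0.005
relieve [ 0.6 -0.5 -1.1]
```

Emit:
arm_command --targets '[[[0.5,-0.5,0],0,55],[[0,0,0],0.1,55],[[0,0,-0.4],0.17,55],[[0,0,-0.4],0.17,55],[[0,0,-0.4],0.17,55],[[0,0,-0.4],0.17,55],[[0,0,-0.38],0.17,55],[[0,0,-0.38],0.17,55],[[0,0,-0.38],0.17,55],[[0,0,-0.38],0.17,55],[[0,0,-0.38],0.17,55],[[0,0,-0.38],0.17,55],[[0,0,-0.38],0.17,55],[[0,0,-0.38],0.17,55],[[0,0,-0.38],0.17,55],[[0,0,-0.38],0.17,55],[[0,0,-0.38],0.17,55],[[0,0,-0.38],0.17,55],[[0,0,0],0.1,55],[[0,0,0],0,55]]'

```text
time: 48.1
ee_pos: [0.6479, 0.1242, 0.3312]
eef_rot: [0.0, 0.996, 0.093, 0.0]
ft_force: [6.3, -0.6, -6.4]
finger_gap: 0.0639
finger_force: 90.4
```

Run:
```python
from h import *
plan(.6485,.1255,.3285,-1.35);rel()
```

```text
t 48.1 tcp [0.6479 0.1242 0.3312] q6 1.455 gap 63.92 ft [ 6.3 -0.6 -6.4] tq [-0.29 -0.93  0.2 ] tilt [ 0.0004 -0.    ]
 shift tool mm [ 0.8 -1.2  2.7]
 turn -2.926
relieve [1.1 0.3 1.2]
```

Emit:
arm_command --targets '[[[0.8,0.2,0],0,55],[[0,0,0],-0.1,55],[[0,0,-0.35],-0.17,55],[[0,0,-0.38],-0.17,55],[[0,0,-0.38],-0.17,55],[[0,0,-0.38],-0.17,55],[[0,0,-0.38],-0.17,55],[[0,0,-0.38],-0.17,55],[[0,0,-0.38],-0.17,55],[[0,0,-0.38],-0.17,55],[[0,0,-0.38],-0.17,55],[[0,0,-0.38],-0.17,55],[[0,0,-0.38],-0.17,55],[[0,0,-0.38],-0.17,55],[[0,0,-0.38],-0.17,55],[[0,0,-0.38],-0.17,55],[[0,0,-0.38],-0.17,55],[[0,0,-0.38],-0.17,55],[[0,0,0],-0.1,55],[[0,0,0],0,55]]'

```text
time: 50.6
ee_pos: [0.648, 0.1242, 0.3372]
eef_rot: [-0.001, 0.018, 1.0, -0.0]
ft_force: [2.0, -1.3, -9.7]
finger_gap: 0.0644
finger_force: 91.1
```

Emit:
arm_command --targets '[[[0,0,0],0.1,55],[[0,0,-0.2],0.17,55],[[0,0,-0.38],0.17,55],[[0,0,-0.38],0.17,55],[[0,0,-0.38],0.17,55],[[0,0,-0.38],0.17,55],[[0,0,-0.38],0.17,55],[[0,0,-0.38],0.17,55],[[0,0,-0.38],0.17,55],[[0,0,-0.38],0.17,55],[[0,0,-0.38],0.17,55],[[0,0,-0.38],0.17,55],[[0,0,-0.38],0.17,55],[[0,0,-0.38],0.17,55],[[0,0,-0.38],0.17,55],[[0,0,-0.38],0.17,55],[[0,0,-0.38],0.17,55],[[0,0,0],0.1,55]]'

```text
time: 52.85
ee_pos: [0.6485, 0.1243, 0.3452]
eef_rot: [0.0, 0.996, 0.09, 0.0]
ft_force: [5.7, -2.3, -4.9]
finger_gap: 0.0638
finger_force: 91.8
```

Emit:
arm_command --targets '[[[0,0,0],-0.1,55],[[0,0,-0.2],-0.17,55],[[0,0,-0.4],-0.17,55],[[0,0,-0.4],-0.17,55],[[0,0,-0.4],-0.17,55],[[0,0,-0.4],-0.17,55],[[0,0,-0.4],-0.17,55],[[0,0,-0.4],-0.17,55],[[0,0,-0.4],-0.17,55],[[0,0,-0.4],-0.17,55],[[0,0,-0.4],-0.17,55],[[0,0,-0.4],-0.17,55],[[0,0,-0.4],-0.17,55],[[0,0,-0.4],-0.17,55],[[0,0,-0.4],-0.17,55],[[0,0,-0.4],-0.17,55],[[0,0,-0.4],-0.17,55],[[0,0,0],-0.1,55]]'

```text
time: 55.1
ee_pos: [0.6485, 0.1248, 0.3522]
eef_rot: [0.0, 0.016, 1.0, 0.001]
ft_force: [-0.2, -1.0, -1.0]
finger_gap: 0.0639
finger_force: 92.3
```

Run:
```python
from h import *
plan(.6485,.1255,.3285,-1.35);rel()
```

```text
t 55.1 tcp [0.6485 0.1248 0.3522] q6 -1.468 gap 63.94 ft [-0.2 -1.  -1. ] tq [-0.01  0.02 -0.03] tilt [0.0009 0.0011]
 shift tool mm [ 0.   0.7 23.7]
 turn -0.003
relieve [ 0.  -0.2  0.2]
```

Free (24.9 mm risen). A few more turning rows, then lift.

Emit:
arm_command --targets '[[[0,0,-0.3],0.17,55],[[0,0,-0.4],0.17,55],[[0,0,-0.4],0.17,55],[[0,0,-0.4],0.17,55],[[0,0,-0.4],0.17,55],[[0,0,-0.4],0.17,55],[[0,0,-2],0.1,55],[[0,0,-15],0,55],[[0,0,-20],0,55],[[0,0,-18],0,55],[[0,0,0],0,55],[[0,0,0],0,55]]'

```text
time: 56.6
ee_pos: [0.6483, 0.1243, 0.4081]
eef_rot: [-0.0, 0.546, 0.838, -0.0]
ft_force: [0.2, -0.2, -1.0]
finger_gap: 0.0637
finger_force: 92.2
```

Run:
```python
from h import *
mat()
for n in('scene','top'):
    f=rim((.4453,-.1105),.09,.14,n)
plan(.4453,-.1105,.34)
W=cloud(img('scene'));
for c in ((.6485,.1255),(.636,-.15)):
    k=np.hypot(W[...,0]-c[0],W[...,1]-c[1])<.025;print('torch top z',np.nanpercentile(W[k&(W[...,2]<.18)][:,2],[90,95,98,100]))
```

```text
mat top [ 444.4 -111.8] 69.4 fit [ 0.4447 -0.1116  0.0688]
mat scene [ 447.8 -108.9] 71.1 fit [ 0.4475 -0.1099  0.0697]
rim scene [ 0.4445 -0.1092  0.0315] ztop 0.1222 150
rim top [ 0.4456 -0.1111  0.0314] ztop 0.1237 97
t 56.8 tcp [0.6483 0.1243 0.4071] q6 -0.346 gap 63.87 ft [ 0.   0.2 -1.3] tq [ 0.02  0.02 -0.01] tilt [-0.0019 -0.0001]
 shift tool mm [-132.8 -280.4   67.5]
torch top z [0.15099186 0.15688407 0.15955411 0.16337437]
torch top z [0.15217724 0.15618653 0.15941369 0.1627416 ]
```

Emit:
arm_command --targets '[[[-8,-17,0],0,55],[[-16,-33,0],0,55],[[-18,-38,0],0,55],[[-18,-38,0],0,55],[[-18,-38,0],0,55],[[-18,-38,0],0,55],[[-16,-34,0],0,55],[[-13,-28,12],0,55],[[-8,-16.5,20],0,55],[[0,0,20],0,55],[[0,0,13],0,55],[[0,0,0],0,55],[[0,0,0],0,55],[[0,0,0],0,55]]'

```text
time: 58.6
ee_pos: [0.4461, -0.1107, 0.3441]
eef_rot: [0.001, 0.546, 0.838, 0.0]
ft_force: [-0.0, -0.1, -1.3]
finger_gap: 0.0639
finger_force: 92.2
```

Run:
```python
from h import *
plan(.4453,-.1108,.297);rim((.4453,-.1105),.09,.125,'scene')
```

```text
t 58.6 tcp [ 0.4461 -0.1107  0.3441] q6 -0.832 gap 63.91 ft [-0.  -0.1 -1.3] tq [ 0.    0.03 -0.01] tilt [ 0.0014 -0.0006]
 shift tool mm [ 0.2 -0.8 47.1]
rim scene [ 0.4448 -0.1091  0.0316] ztop 0.122 108
```

Emit:
arm_command --targets '[[[0.2,-0.8,12],0,55],[[0,0,12],0,55],[[0,0,10],0,55],[[0,0,6],0,55],[[0,0,4],0,55],[[0,0,2],0,55],[[0,0,0],0,55]]'

```text
time: 59.52
ee_pos: [0.4449, -0.1109, 0.2973]
eef_rot: [0.0, 0.546, 0.838, 0.0]
ft_force: [1.2, 0.1, -0.7]
finger_gap: 0.0641
finger_force: 92.2
```

Emit:
arm_command --targets '[[[0,0,1.2],0,55],[[0,0,0.8],0,55],[[0,0,0],0,55]]'

```text
time: 59.9
ee_pos: [0.4448, -0.1108, 0.2953]
eef_rot: [0.0, 0.546, 0.838, -0.0]
ft_force: [-0.0, 0.1, -0.1]
finger_gap: 0.0638
finger_force: 92.2
```

Emit:
arm_command --targets '[[[0,0,1],0,55],[[0,0,0.8],0,55],[[0,0,0],0,55]]'

```text
time: 60.28
ee_pos: [0.445, -0.111, 0.2943]
eef_rot: [0.0, 0.546, 0.838, -0.0]
ft_force: [-2.0, 1.1, 5.8]
finger_gap: 0.0636
finger_force: 92.9
```

Emit:
arm_command --targets '[[[0,0,-0.5],0,64],[[0,0,0],0,70],[[0,0,0],0,83],[[0,0,0],0,83],[[0,0,-5],0,83],[[0,0,-20],0,83],[[0,0,-40],0,83],[[0,0,-40],0,83],[[0,0,-8],0,83],[[0,0,0],0,83],[[0,0,0],0,83]]'

```text
time: 61.65
ee_pos: [0.4444, -0.1107, 0.4053]
eef_rot: [-0.001, 0.546, 0.838, -0.0]
ft_force: [-0.7, -0.3, 1.3]
finger_gap: 0.0827
finger_force: 0.0
```

Run:
```python
from h import *
plan(.5015,-.384,.345,-1.35)
rim((.4453,-.1105),.10,.16,'wrist');rim((.4453,-.1105),.10,.16,'scene')
```

```text
t 61.65 tcp [ 0.4444 -0.1107  0.4053] q6 -0.833 gap 82.68 ft [-0.7 -0.3  1.3] tq [ 0.   -0.02  0.02] tilt [-0.0025  0.0011]
 shift tool mm [-273.2  -58.1   59.9]
 turn -0.281
rim wrist [ 0.4431 -0.1112  0.0314] ztop 0.1376 1845
rim scene [ 0.4448 -0.1088  0.0314] ztop 0.1384 152
```

Emit:
arm_command --targets '[[[-15,-3.2,0],0,85],[[-30,-6.4,0],0,85],[[-36,-7.6,0],0,85],[[-36,-7.6,0],0,85],[[-36,-7.6,0],0,85],[[-36,-7.6,0],0,85],[[-36,-7.7,0],0,85],[[-30,-6.4,0],0,85],[[-18,-3.8,0],0,85],[[0,0,0],-0.14,85],[[0,0,10],-0.14,85],[[0,0,20],0,85],[[0,0,20],0,85],[[0,0,9],0,85],[[0,0,0],0,85],[[0,0,0],0,85],[[0,0,0],0,85]]'

```text
time: 63.88
ee_pos: [0.5025, -0.3841, 0.3491]
eef_rot: [0.001, 0.424, 0.906, -0.0]
ft_force: [0.5, 0.3, 0.3]
finger_gap: 0.0849
finger_force: 0.0
```

Run:
```python
from h import *
plan(.5015,-.384,.3275,-1.35);rim((.5015,-.384))
```

```text
t 63.88 tcp [ 0.5025 -0.3841  0.3491] q6 -1.473 gap 84.85 ft [0.5 0.3 0.3] tq [-0.    0.03  0.04] tilt [ 0.0013 -0.0013]
 shift tool mm [ 0.8 -0.7 21.6]
 turn -0.001
rim wrist [ 0.4997 -0.3851  0.0313] ztop 0.1707 4464
```

Emit:
arm_command --targets '[[[0.8,-0.7,8],0,85],[[0,0,8],0,85],[[0,0,4],0,85],[[0,0,1.5],0,80],[[0,0,0],0,70],[[0,0,0],0,60],[[0,0,0],0,55],[[0,0,0],0,55]]' --force 80

```text
time: 64.92
ee_pos: [0.5009, -0.3841, 0.3277]
eef_rot: [0.0, 0.424, 0.906, -0.001]
ft_force: [-4.2, 0.7, 6.3]
finger_gap: 0.0638
finger_force: 86.5
```

Run:
```python
from h import *
plan(.5015,-.384,.3275,-1.35);rel()
```

```text
t 64.92 tcp [ 0.5009 -0.3841  0.3277] q6 -1.475 gap 63.83 ft [-4.2  0.7  6.3] tq [0.07 0.65 0.09] tilt [-0.0003 -0.0011]
 shift tool mm [-0.3  0.5  0.2]
 turn -0.0
relieve [ 0.6 -0.5 -1.1]
```

Offset is 0.2017. Twisting.

Emit:
arm_command --targets '[[[0.5,-0.5,0],0,55],[[0,0,0],0.1,55],[[0,0,-0.4],0.17,55],[[0,0,-0.4],0.17,55],[[0,0,-0.4],0.17,55],[[0,0,-0.4],0.17,55],[[0,0,-0.38],0.17,55],[[0,0,-0.38],0.17,55],[[0,0,-0.38],0.17,55],[[0,0,-0.38],0.17,55],[[0,0,-0.38],0.17,55],[[0,0,-0.38],0.17,55],[[0,0,-0.38],0.17,55],[[0,0,-0.38],0.17,55],[[0,0,-0.38],0.17,55],[[0,0,-0.38],0.17,55],[[0,0,-0.38],0.17,55],[[0,0,-0.38],0.17,55],[[0,0,0],0.1,55],[[0,0,0],0,55]]'

```text
time: 67.42
ee_pos: [0.5012, -0.3851, 0.3323]
eef_rot: [0.001, 0.947, -0.322, 0.003]
ft_force: [7.1, -8.2, -7.4]
finger_gap: 0.064
finger_force: 90.5
```

Run:
```python
from h import *
plan(.5015,-.384,.3275,-1.35);rel()
```

```text
t 67.42 tcp [ 0.5012 -0.3851  0.3323] q6 1.446 gap 63.98 ft [ 7.1 -8.2 -7.4] tq [-1.47 -1.19 -0.12] tilt [ 0.0039 -0.0045]
 shift tool mm [-0.5 -1.   4.8]
 turn -2.922
relieve [1.9 0.4 1.3]
```

Emit:
arm_command --targets '[[[1.5,0.3,0],0,55],[[0,0,0],-0.1,55],[[0,0,-0.35],-0.17,55],[[0,0,-0.38],-0.17,55],[[0,0,-0.38],-0.17,55],[[0,0,-0.38],-0.17,55],[[0,0,-0.38],-0.17,55],[[0,0,-0.38],-0.17,55],[[0,0,-0.38],-0.17,55],[[0,0,-0.38],-0.17,55],[[0,0,-0.38],-0.17,55],[[0,0,-0.38],-0.17,55],[[0,0,-0.38],-0.17,55],[[0,0,-0.38],-0.17,55],[[0,0,-0.38],-0.17,55],[[0,0,-0.38],-0.17,55],[[0,0,-0.38],-0.17,55],[[0,0,-0.38],-0.17,55],[[0,0,0],-0.1,55],[[0,0,0],0,55]]'

```text
time: 69.92
ee_pos: [0.501, -0.3846, 0.3368]
eef_rot: [-0.001, 0.424, 0.906, 0.0]
ft_force: [-1.0, -2.0, -8.8]
finger_gap: 0.0638
finger_force: 90.9
```

Emit:
arm_command --targets '[[[0,0,0],0.1,55],[[0,0,-0.2],0.17,55],[[0,0,-0.38],0.17,55],[[0,0,-0.38],0.17,55],[[0,0,-0.38],0.17,55],[[0,0,-0.38],0.17,55],[[0,0,-0.38],0.17,55],[[0,0,-0.38],0.17,55],[[0,0,-0.38],0.17,55],[[0,0,-0.38],0.17,55],[[0,0,-0.38],0.17,55],[[0,0,-0.38],0.17,55],[[0,0,-0.38],0.17,55],[[0,0,-0.38],0.17,55],[[0,0,-0.38],0.17,55],[[0,0,-0.38],0.17,55],[[0,0,-0.38],0.17,55],[[0,0,0],0.1,55]]'

```text
time: 72.18
ee_pos: [0.5019, -0.3854, 0.345]
eef_rot: [0.001, 0.946, -0.324, 0.001]
ft_force: [4.4, -3.9, -2.4]
finger_gap: 0.0637
finger_force: 91.3
```

Emit:
arm_command --targets '[[[0,0,0],-0.1,55],[[0,0,-0.2],-0.17,55],[[0,0,-0.4],-0.17,55],[[0,0,-0.4],-0.17,55],[[0,0,-0.4],-0.17,55],[[0,0,-0.4],-0.17,55],[[0,0,-0.4],-0.17,55],[[0,0,-0.4],-0.17,55],[[0,0,-0.4],-0.17,55],[[0,0,-0.4],-0.17,55],[[0,0,-0.4],-0.17,55],[[0,0,-0.4],-0.17,55],[[0,0,-0.4],-0.17,55],[[0,0,-0.4],-0.17,55],[[0,0,-0.4],-0.17,55],[[0,0,-0.4],-0.17,55],[[0,0,-0.4],-0.17,55],[[0,0,0],-0.1,55]]'

```text
time: 74.42
ee_pos: [0.5015, -0.3849, 0.3516]
eef_rot: [0.0, 0.423, 0.906, -0.0]
ft_force: [-0.3, 1.1, 1.1]
finger_gap: 0.0638
finger_force: 91.8
```

Run:
```python
from h import *
plan(.5015,-.384,.3275,-1.35);rel()
```

```text
t 74.42 tcp [ 0.5015 -0.3849  0.3516] q6 -1.477 gap 63.82 ft [-0.3  1.1  1.1] tq [ 0.19  0.3  -0.04] tilt [ 0.0003 -0.0005]
 shift tool mm [ 0.7  0.6 24.1]
 turn 0.001
relieve [ 0.2  0.1 -0.2]
```

Emit:
arm_command --targets '[[[0,0,-0.3],0.17,55],[[0,0,-0.4],0.17,55],[[0,0,-0.4],0.17,55],[[0,0,-0.4],0.17,55],[[0,0,-0.4],0.17,55],[[0,0,-0.4],0.17,55],[[0,0,-2],0.1,55],[[0,0,-15],0,55],[[0,0,-20],0,55],[[0,0,-18],0,55],[[0,0,0],0,55],[[0,0,0],0,55]]'

```text
time: 75.92
ee_pos: [0.5013, -0.3848, 0.4079]
eef_rot: [-0.0, 0.84, 0.543, -0.0]
ft_force: [-0.4, -1.0, -1.7]
finger_gap: 0.0636
finger_force: 91.6
```

Run:
```python
from h import *
mat()
for n in('scene','top'):
    f=rim((.4453,-.1105),.11,.155,n)
plan(.4453,-.1108,.355)
W=cloud(img('scene'));
for c in ((.5015,-.384),(.636,-.15)):
    k=np.hypot(W[...,0]-c[0],W[...,1]-c[1])<.025;print('torch top z',np.nanpercentile(W[k&(W[...,2]<.18)][:,2],[90,95,98,100]))
```

```text
mat top [ 444.9 -111.4] 69.6 fit [ 0.4447 -0.1117  0.0689]
mat scene [ 447.3 -109.5] 71.2 fit [ 0.4474 -0.11    0.0701]
rim scene [ 0.4447 -0.1089  0.0314] ztop 0.1383 150
rim top [ 0.4457 -0.1105  0.0315] ztop 0.1398 89
t 76.12 tcp [ 0.5013 -0.3847  0.407 ] q6 -0.355 gap 63.84 ft [ 0.   0.4 -0.7] tq [ 0.03  0.   -0.05] tilt [-0.0013  0.0013]
 shift tool mm [ 226.6 -163.6   52.4]
torch top z [0.15044441 0.15585096 0.15876599 0.16218278]
torch top z [0.15235808 0.15696539 0.15894861 0.16197155]
```

Emit:
arm_command --targets '[[[14,-10,0],0,55],[[28,-20,0],0,55],[[32,-23,0],0,55],[[32,-23,0],0,55],[[32,-23,0],0,55],[[32,-23,0],0,55],[[28,-21,0],0,55],[[18,-13,0],0,55],[[10.5,-7.5,12],0,55],[[0,0,20],0,55],[[0,0,18],0,55],[[0,0,0],0,55],[[0,0,0],0,55],[[0,0,0],0,55]]'

```text
time: 77.92
ee_pos: [0.4459, -0.1115, 0.3589]
eef_rot: [0.001, 0.84, 0.542, 0.0]
ft_force: [-0.8, -0.1, -1.1]
finger_gap: 0.0637
finger_force: 91.6
```

Run:
```python
from h import *
plan(.4451,-.1109,.3135);rim((.4453,-.1105),.11,.14,'scene')
```

```text
t 77.92 tcp [ 0.4459 -0.1115  0.3589] q6 0.008 gap 63.65 ft [-0.8 -0.1 -1.1] tq [ 0.04  0.04 -0.04] tilt [ 0.0013 -0.0006]
 shift tool mm [ 0.2 -1.1 45.4]
rim scene [ 0.4445 -0.1087  0.0315] ztop 0.1381 108
```

Emit:
arm_command --targets '[[[0.2,-1,12],0,55],[[0,0,12],0,55],[[0,0,9],0,55],[[0,0,6],0,55],[[0,0,4],0,55],[[0,0,1.5],0,55],[[0,0,0],0,55]]'

```text
time: 78.85
ee_pos: [0.4449, -0.1106, 0.3137]
eef_rot: [0.0, 0.84, 0.542, 0.0]
ft_force: [0.4, -0.1, -0.8]
finger_gap: 0.0635
finger_force: 91.6
```

Emit:
arm_command --targets '[[[0,0,1.5],0,55],[[0,0,0.8],0,55],[[0,0,0],0,55]]'

```text
time: 79.22
ee_pos: [0.4448, -0.1106, 0.3113]
eef_rot: [0.0, 0.84, 0.542, 0.0]
ft_force: [0.6, 0.7, -1.0]
finger_gap: 0.0632
finger_force: 91.6
```

Emit:
arm_command --targets '[[[0,0,1],0,55],[[0,0,0.7],0,55],[[0,0,0],0,55]]'

```text
time: 79.6
ee_pos: [0.4451, -0.1106, 0.3108]
eef_rot: [0.0, 0.84, 0.543, 0.0]
ft_force: [-1.8, 1.2, 6.7]
finger_gap: 0.0635
finger_force: 92.5
```

Contact came at the nested height. Releasing, then moving up and away to the left, clear of everything.

Emit:
arm_command --targets '[[[0,0,-0.5],0,64],[[0,0,0],0,70],[[0,0,0],0,83],[[0,0,0],0,83],[[0,0,-5],0,83],[[0,0,-20],0,83],[[0,0,-40],0,83],[[0,0,-30],0,83],[[18,8,0],0,83],[[35,15,0],0,83],[[40,18,0],0,83],[[40,18,0],0,83],[[40,18,0],0,83],[[30,14,0],0,83],[[15,7,0],0,83],[[0,0,0],0,83],[[0,0,0],0,83]]'

```text
time: 81.72
ee_pos: [0.6232, 0.047, 0.4051]
eef_rot: [-0.0, 0.84, 0.542, -0.0]
ft_force: [-0.6, -0.3, 0.8]
finger_gap: 0.0827
finger_force: 0.0
```

Run:
```python
from h import *
plan(.4451,-.1109,.3135);mat()
for n in('scene','top'): rim((.4453,-.1105),.12,.18,n)
img('scene','s5.png');d=img('top','t5.png')
W=cloud(d)
for c in B.values():
    k=np.hypot(W[...,0]-c[0],W[...,1]-c[1])<.025;print('torch top z',np.nanpercentile(W[k&(W[...,2]<.18)][:,2],[90,95,98,100]))
```

```text
t 81.72 tcp [0.6232 0.047  0.4051] q6 0.374 gap 82.74 ft [-0.6 -0.3  0.8] tq [-0.05 -0.01 -0.  ] tilt [-0.0007 -0.0004]
 shift tool mm [-217.3  -97.2   91.7]
mat top [ 444.7 -111.6] 69.3 fit [ 0.4446 -0.1116  0.0689]
mat scene [ 447.6 -109.6] 71.4 fit [ 0.448  -0.1101  0.0701]
rim scene [ 0.4442 -0.1093  0.0315] ztop 0.1541 160
rim top [ 0.445  -0.1111  0.0315] ztop 0.1558 101
torch top z [0.13948998 0.15319259 0.15540908 0.15842869]
torch top z [0.15567781 0.15929926 0.16187898 0.16523297]
torch top z [0.15541495 0.15880921 0.16065022 0.16477632]
torch top z [0.1563598  0.15937331 0.16212455 0.16483302]
```

View pics/s5.png

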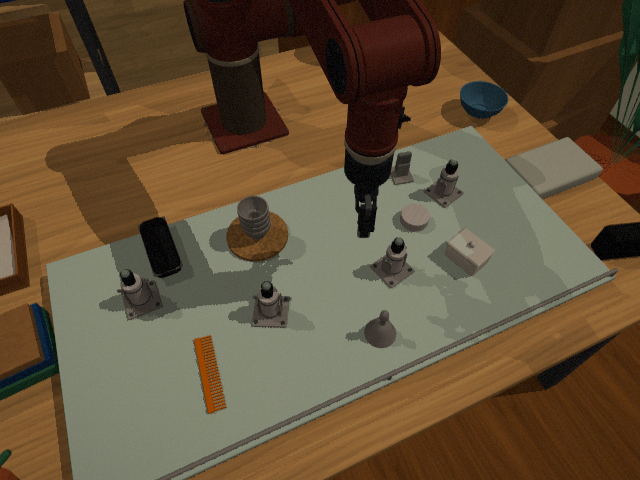

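The four bowls stand in an upright nest on the mat at about (253,218). All the torches are bare and down in their clips, and the other things have not moved.

```bash
python3 -c "
from rig import ctrl
print(ctrl.close_job())"
```

```text
the job is handed in; nothing more can be done
None
```

All four bowls are twisted off and stacked mouths up on the cork mat, each nested in the one below; the torches are still down in their clips, the other things were left alone, and the job is handed in.

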